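# Check a dial gauge on three reference blocks

### The arm

A 6-joint arm with a two-finger parallel gripper is mounted at the origin on the work surface. World frame = base frame: x ahead of the robot, y to its left, z up, the work surface at z = 0. Lengths are in m, angles in rad, forces in N, time in s.
With the tool pointing down it reaches from about 0.375 to 0.975 m from the base axis. Payload 3.8 kg.
Tool frame: the origin (TCP) lies on the centre line of the jaws, within the pads' length; the fingertips stand env.tips_ahead ahead of it and the grasp point (between the pads) lies 2 mm behind it (env.tips_ahead is the distance from the TCP to the fingertips, in m); z points along the fingers, y is the line along which they close (so a half turn about z gives the same grasp; the last joint's range is limited). The gripper opens to 88 mm and grips with 3 to 60 N. Pads are 18 mm wide; open, the fingers measure 123 mm over their backs; the gripper's body (75 mm by 187 mm) begins 45 mm behind the grasp point.
Start: joints at [1.295, 0.264, 1.604, -0, 1.274, -0.037], TCP at [0.16, 0.656, 0.256] pointing down, gripper open.
Joint ranges: [-2.63, 2.63], [-0.94, 2.18], [0.31, 2.57], [-1.31, 4.45], [0, 2.66], [-2.55, 2.55]. Speed limits (rad/s): [2.57, 2.57, 3.14, 3.14, 3.14, 3.14].

### API

Orientations are given as a unit quaternion [x, y, z, w].
In Python, from bench import env gives the robot as it stands.
- The arm moves only by the tool jog_arm, called as name(argument=value, ...) on one line, values as JSON. Schema: {"type":"object","properties":{"rows":{"type":"object","properties":{"steps":{"type":"array","items":{"type":"array","items":{"type":"number"},"minItems":7,"maxItems":7},"minItems":1,"maxItems":12}},"additionalProperties":false,"required":["steps"]},"grip_force":{"type":"number"},"only":{"type":"string"},"quiet":{"type":"boolean"},"lines":{"type":"string"}},"required":["rows"],"additionalProperties":false}. rows is an object whose key "steps" holds a list of rows, 1 to 12 of them, each of 7 numbers: a rotation vector rx, ry, rz in normalised numbers (1 is pi rad), then dx, dy, dz in parts of the range, where 1.0 means 0.5 m, then the opening from 0.0 (shut) to 1.0 (fully open); each row shifts and turns the commanded pose from where the row before left it, along the tool's axes as they then stand; what a row does not reach is not made up. A row lasts 1/10 s, in which the tool goes at most 0.05 m and 0.15 rad, less where a joint would pass 70% of its speed; a pose out of reach is approached as far as the arm can. The fingers move at their own pace and stop on an object; grip_force is the grip in N (left out, the last holds). Time passes only in rows, so rows that do not move let the fingers close. The tool returns the time, the measured TCP pose, the force, the opening and the grip force at its end. only (a regular expression) keeps the lines of the reply that match it, lines (a string "A,B") keeps lines A to B, and quiet returns only ok. A shift or turn number past 1, either way, is cut back to 1. Input that does not fit is refused with a message, and nothing moves.
- env.sense(): the state, without advancing time (a new reading comes with each control period).
- env.camera(name): name is "scene" or "top" or "wrist"; returns a dict with "color" (480x640x3 uint8, red, green, blue), "range_z" (480x640 float32, m along the optical axis (not along the pixel's ray), 0 where there is no reading), "fovy" (degrees; the focal length in pixels is half the picture's height over the tangent of half this angle, whatever the lens; pixels are square), "cx", "cy" (the principal point, pixels), "k1" (the pictures are not rectified: a ray, as slopes to the right and down, at radius r is drawn at 1 + k1 r^2 times it, then the intrinsics apply), "R" (3x3) and "t" (3): a world point X has camera coordinates R X + t. Camera axes: x right, y down, z forward; pixel columns grow to the right and rows downward; lengths in m; the calibration is good to about 2 mm. A picture is of the moment at which its call begins.
- env.close_job(): hands the job in; it is judged then, once.
The state is a dict: "t": time; "joint_positions": joint angles; "joint_vel": joint speeds; "joint_torque": joint torques, N m; "tool_pos": TCP position; "ee_rot": TCP orientation; "force": force on the tool from outside, world axes, zero at the start; "torque": the same for the moment, N m; "grip_width": opening from 0.0 (shut) to 1.0 (fully open); "grasp_force": force on a finger pad.
Only numpy, scipy, OpenCV 4.12 (cv2) and the standard library are available. Lean on these libraries where they do the work, as an engineer would, in place of code of your own. Each camera call takes 0.05 s, during which the arm holds its last target. There are 200 camera calls.

### The job

Check the dial gauge on the three aluminium reference blocks: take it from its fork by the grip, hold it upright and touch its stylus onto the ringed mark on top of the low block, then the middle one, then the tall one, each time pressing the stylus in a little, never to its stop, and resting there about half a second. Then set the gauge gently back in its fork, hanging upright with the collar flat on both prongs, and let go. Do not push the blocks or anything else out of place.

Things in the scene. Friction and masses are not known exactly. Their poses are not given: they have to be found in the camera images.
- gauge: Loose upright dial gauge, 0.18-0.3 kg, hanging in the holder's fork. Origin: centre of the collar's underside, z up. By height from the origin: grip block 62 to 104, black dial (56 across, 26 thick along x, white face to its +x) 10 to 66, round collar (48 across) 0 to 10, stem (18 across) 0 down to -35, thin spring stylus down to -65
- grip (a point): middle of the gauge's grey grip block, 83 above the gauge's origin on its axis. The block is 24 thick along the gauge's x, 46 wide along its y, 42 high; grip it across the 24
- stylus (a joint): How far the stylus is pressed into the stem, m: 0 = fully out (spring keeps it out), 0.014 = at its stop. It moves along the gauge's z; the spring pushes with about 0.8 N at the start of travel and 3.6 N at the stop
- tip (a point): lowest point of the stylus's ball end (ball 12 across), 65 below the gauge's origin on its axis when the stylus is out
- holder: Fixed holder: base plate 120 x 100, 12 high, a post at its +x end carrying a level fork: two prongs (22 wide, 8 thick, tops 85 above the table, nothing higher) that point to its -x. Slot between them 28 wide along y, x = -40 to +36. The gauge's collar lies on both prongs, its stem in the slot; it lifts straight up. Origin: on the table under fork_seat, z up
- fork_seat (a point): middle of the slot between the prongs, at the height of their tops (85 above the table): where the gauge's origin belongs
- block_low: plain aluminium cylinder standing upright and loose on the table, 64 across, 20 high (the lowest of the three). Origin: centre of its underside, z up
- block_mid: plain aluminium cylinder standing upright and loose on the table, 64 across, 45 high (the middle one of the three). Origin: centre of its underside, z up
- block_tall: plain aluminium cylinder standing upright and loose on the table, 64 across, 70 high (the tallest of the three). Origin: centre of its underside, z up
- mark_low (a point): centre of the top face of the low block, marked by a dot and an engraved ring 30 across; 20 above the table
- mark_mid (a point): centre of the top face of the middle block, marked by a dot and an engraved ring 30 across; 45 above the table
- mark_tall (a point): centre of the top face of the tall block, marked by a dot and an engraved ring 30 across; 70 above the table
- dish: Bystander, loose: clear round lidded dish, 90 across, 18 high. To be left alone
- timer: Bystander, loose: white box-shaped timer lying flat, 60 x 66 x 22. To be left alone
- jar: Bystander, loose: glass jar with green cap, 60 across, 85 high. To be left alone
- screwdriver: Bystander, loose: screwdriver lying flat, about 170 long, along its x. To be left alone; origin on the table
- beaker: Bystander, loose: open glass beaker, 80 across, 100 high. To be left alone
- amber_bottle: Bystander, loose: brown bottle, 80 across, 190 high. To be left alone
- jar_big: Bystander, loose: white plastic jar, 76 across, 110 high. To be left alone

How it is judged:
On the way, in this order (a step that is already met when the one before it is completed fails the run):
1. the stylus tip rests on the low block inside the ring (within 15 mm of its centre), pressed in by more than 1.5 mm, gauge within 0.2 rad of upright, for 0.3 s (contact force between gauge and block_low above 0.3 N and value of joint stylus above 0.0015 m and horizontal distance between tip and mark_low below 0.015 m and angle between gauge's own z axis and vertical below 0.2 rad), for 0.3 s.
2. the stylus tip rests on the middle block inside the ring (within 15 mm of its centre), pressed in by more than 1.5 mm, gauge within 0.2 rad of upright, for 0.3 s (contact force between gauge and block_mid above 0.3 N and value of joint stylus above 0.0015 m and horizontal distance between tip and mark_mid below 0.015 m and angle between gauge's own z axis and vertical below 0.2 rad), for 0.3 s.
3. the stylus tip rests on the tall block inside the ring (within 15 mm of its centre), pressed in by more than 1.5 mm, gauge within 0.2 rad of upright, for 0.3 s (contact force between gauge and block_tall above 0.3 N and value of joint stylus above 0.0015 m and horizontal distance between tip and mark_tall below 0.015 m and angle between gauge's own z axis and vertical below 0.2 rad), for 0.3 s.
At the end, for the whole second after the job is handed in: The gauge hangs at rest in the fork: collar on the prongs (height within 4 mm), within 30 mm of the seat point, upright within 0.1 rad, and released (horizontal distance between gauge and fork_seat below 0.03 m and z of gauge in the frame of fork_seat between -0.004 and 0.004 m and angle between gauge's own z axis and vertical below 0.1 rad and linear speed of gauge below 0.02 m/s); the robot touches nothing.
It fails at once if the stylus is driven to its stop (more than 13 of its 14 mm) (value of joint stylus above 0.013 m).
It fails at once if the gauge is let fall (faster than 0.5 m/s while the fingers do not hold it) (contact force between the fingers and gauge below 0.1 N and linear speed of gauge above 0.5 m/s).
It fails at once if a reference block is shifted by more than 20 mm (distance of any of block_low, block_mid, block_tall from where it was at the start of the episode above 0.02 m).
It fails at once if a bystander is shifted by more than 30 mm (distance of any of dish, timer, jar, screwdriver, beaker, amber_bottle, jar_big from where it was at the start of the episode above 0.03 m).
It also fails if it takes over 67 s, if anything falls off the work surface, if the arm or the gripper's body presses on something with over 40 N, if the wrist force passes 120 N, or if a joint passes its speed limit or range.

## Working session

There is one attempt and no reset: what is moved stays moved. The work goes in short steps, Python scripts to look and compute and a tool call to move; the robot and the scene stay as the last step left them, time stands still between calls to the robot, and variables do not carry over. Pictures are saved under pics/ and viewed, at most 10 in all, crops included, and the job is handed in when it is done.

```bash
ls; mkdir -p pics
```

Create h.py:
```python
import numpy as np, cv2
from bench import env
def K(c):
    f=240/np.tan(np.radians(c["fovy"])/2); return np.array([[f,0,c["cx"]],[0,f,c["cy"]],[0,0,1.]])
def rays(c,uv):
    # undistort: k1 only
    uv=np.asarray(uv,float).reshape(-1,1,2)
    return np.c_[cv2.undistortPoints(uv,K(c),np.array([c["k1"],0,0,0,0.])).reshape(-1,2),np.ones(len(uv))]
def onplane(c,uv,z):
    d=rays(c,uv)@c["R"]; o=-c["R"].T@c["t"]
    return o+d*((z-o[2])/d[:,2])[:,None]
def cloud(c):
    v,u=np.mgrid[0:480,0:640]; r=rays(c,np.c_[u.ravel(),v.ravel()])*c["range_z"].reshape(-1,1)
    P=(r-c["t"])@c["R"]; P[c["range_z"].ravel()==0]=np.nan
    return P.reshape(480,640,3)
def save(c,n): cv2.imwrite("pics/"+n,c["color"][:,:,::-1])
```

Run:
```python
from h import *
import pickle
print(env.sense(),env.tips_ahead)
for n in ("scene","top","wrist"):
    c=env.camera(n); pickle.dump(c,open(n+".pkl","wb")); save(c,n+"0.png"); print(n,c["fovy"],c["k1"],-c["R"].T@c["t"])
```

```text
bench.py
pics
{'t': 0.0, 'joint_positions': array([ 1.29509374e+00,  2.64720467e-01,  1.60531005e+00, -2.77602077e-05,
        1.27368771e+00, -3.68685249e-02]), 'joint_vel': array([ 1.40135163e-04, -1.40775577e-03,  1.86584157e-03, -4.78437209e-04,
       -6.88945204e-05, -4.06912114e-04]), 'joint_torque': array([-3.62919573e-04, -5.02110529e+01, -3.56874669e+01,  7.25496607e-02,
        2.93832889e-02, -1.29403979e-04]), 'tool_pos': array([0.15949949, 0.65522473, 0.25444451]), 'ee_rot': array([ 1.19129296e-01,  9.92878180e-01, -1.05189879e-03, -1.52316922e-04]), 'force': array([ 0.20487314, -0.22590324, -0.54116171]), 'torque': array([-0.01607138,  0.04151544,  0.04483285]), 'grasp_force': 0.0, 'grip_width': 0.9986626060374931} 0.017
scene 42.373898495354375 -0.2008579258018802 [ 1.01879393 -0.7558764   1.06248252]
top 56.497958122768544 -0.07712660536441884 [0.53253055 0.07688466 1.15570385]
wrist 60.05588608342578 0.02190881152312794 [0.07636737 0.6751771  0.38366397]
```

View pics/top0.png

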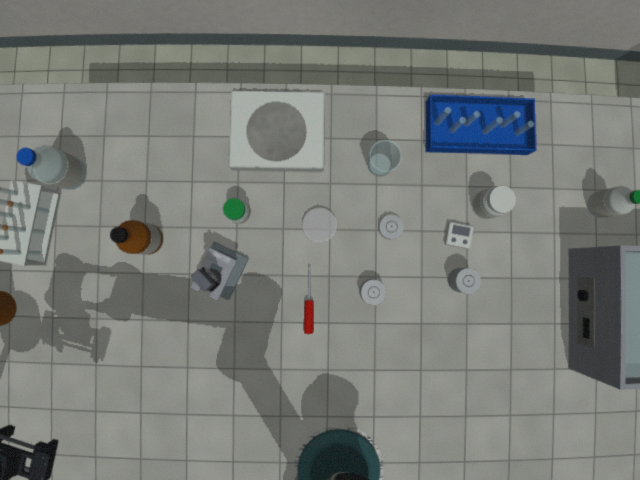

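View pics/scene0.png

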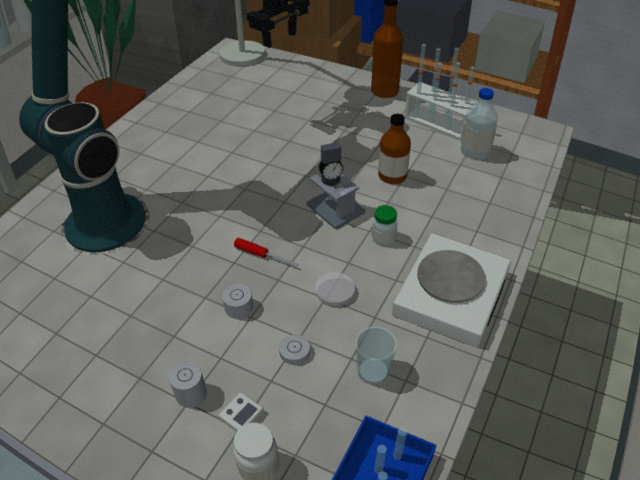

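Top view: gauge and holder are at about (215,272). The blocks' marks are at (391,226), (373,292) and (467,280), with the amber bottle at (140,237). Scene view: gauge at (331,170), dial facing the camera; marks at (294,347), (238,294) and (185,375).

Run:
```python
from h import *
import pickle
T=pickle.load(open("top.pkl","rb"));S=pickle.load(open("scene.pkl","rb"))
PT=cloud(T);PS=cloud(S)
def lines(a,b):
    (c1,u1),(c2,u2)=a,b
    o1=-c1["R"].T@c1["t"];o2=-c2["R"].T@c2["t"];d1=(rays(c1,[u1])@c1["R"])[0];d2=(rays(c2,[u2])@c2["R"])[0]
    s=np.linalg.lstsq(np.c_[d1,-d2],o2-o1,rcond=None)[0]; p=o1+s[0]*d1;q=o2+s[1]*d2
    return (p+q)/2,np.linalg.norm(p-q)
def blob(c,P,uv,h):
    # block top face: depth band, connected component, ellipse centre
    m=(abs(P[...,2]-h)<.008).astype(np.uint8); 
    yy,xx=np.mgrid[0:480,0:640]; m[(abs(xx-uv[0])>30)|(abs(yy-uv[1])>30)]=0
    n,l,s,ce=cv2.connectedComponentsWithStats(m); k=1+np.argmax(s[1:,4])
    cn=max(cv2.findContours((l==k).astype(np.uint8),0,1)[0],key=cv2.contourArea)
    e=cv2.fitEllipse(cv2.convexHull(cn)); return e
for n,ut,us,h in (("low",(391,226),(294,347),.02),("mid",(373,292),(238,294),.045),("tall",(467,280),(185,375),.07)):
    zt=np.nanmedian(PT[ut[1]-3:ut[1]+4,ut[0]-3:ut[0]+4,2]);zs=np.nanmedian(PS[us[1]-3:us[1]+4,us[0]-3:us[0]+4,2])
    et=blob(T,PT,ut,h);es=blob(S,PS,us,h)
    p,g=lines((T,et[0]),(S,es[0]))
    print(n,"z",zt,zs,"ell",np.round(et[0],1),np.round(et[1],1),np.round(es[0],1),np.round(es[1],1),"tri",p.round(4),round(g,4),"planes",onplane(T,[et[0]],h).round(4),onplane(S,[es[0]],h).round(4))
for nm,P in (("top",PT),("scene",PS)):
    for lo,hi in ((.178,.20),(.15,.178),(.098,.15),(.078,.1)):
        m=(P[...,2]>lo)&(P[...,2]<hi)&(abs(P[...,0]-.43)<.12)&(abs(P[...,1]-.36)<.11); q=P[m]
        if len(q)>4:
            r=cv2.minAreaRect(q[:,:2].astype(np.float32)); print(nm,lo,hi,len(q),q.mean(0).round(4),np.array(r[0]).round(4),np.array(r[1]).round(4),r[2])
for n,c,(x,y,w,hh) in (("gt",T,(170,220,100,100)),("gs",S,(285,130,100,100))):
    cv2.imwrite(f"pics/{n}.png",cv2.resize(c["color"][y:y+hh,x:x+w,::-1],(600,600),interpolation=cv2.INTER_CUBIC))
a=cv2.imread("pics/gt.png");b=cv2.imread("pics/gs.png");cv2.imwrite("pics/g.png",cv2.resize(np.hstack([a,b]),(800,400)))
```

```text
low z 0.02157162804053864 0.021217696848834733 ell [391.  226.1] [24.4 24.9] [294.4 348.2] [27.8 31.1] tri [ 0.6285 -0.1275  0.0173] 0.0015 planes [[ 0.6276 -0.1274  0.02  ]] [[ 0.6301 -0.1287  0.02  ]]
mid z 0.045788066878508574 0.04715196584909098 ell [373.2 291.6] [25.2 25.8] [236.5 296.2] [25.4 30.3] tri [ 0.4616 -0.0796  0.0423] 0.0011 planes [[ 0.4613 -0.0795  0.045 ]] [[ 0.4636 -0.0812  0.045 ]]
tall z 0.07235186421287336 0.07159092434092587 ell [467.5 280.5] [25.6 25.9] [184.9 376.4] [30.2 34. ] tri [ 0.4927 -0.3103  0.0664] 0.0013 planes [[ 0.4923 -0.3094  0.07  ]] [[ 0.4952 -0.3117  0.07  ]]
top 0.178 0.2 255 [0.4913 0.3127 0.1882] [0.4909 0.3132] [0.0466 0.024 ] 46.03669738769531
top 0.15 0.178 55 [0.4941 0.304  0.1646] [0.4938 0.3039] [0.0487 0.0173] 20.3004093170166
top 0.098 0.15 127 [0.4928 0.303  0.1293] [0.4936 0.3047] [0.0584 0.0221] 22.154739379882812
top 0.078 0.1 762 [0.5072 0.3003 0.0856] [0.5017 0.31  ] [0.071  0.1064] 65.44046020507812
scene 0.178 0.2 194 [0.4945 0.3114 0.1867] [0.4933 0.3136] [0.0465 0.0329] 44.54391860961914
scene 0.15 0.178 187 [0.4979 0.3068 0.164 ] [0.497  0.3068] [0.0483 0.022 ] 24.451801300048828
scene 0.098 0.15 359 [0.4978 0.3065 0.1257] [0.497  0.3094] [0.0589 0.0353] 31.07390785217285
scene 0.078 0.1 605 [0.5088 0.2981 0.0875] [0.5038 0.3117] [0.078  0.1124] 66.21430206298828
```

View pics/g.png

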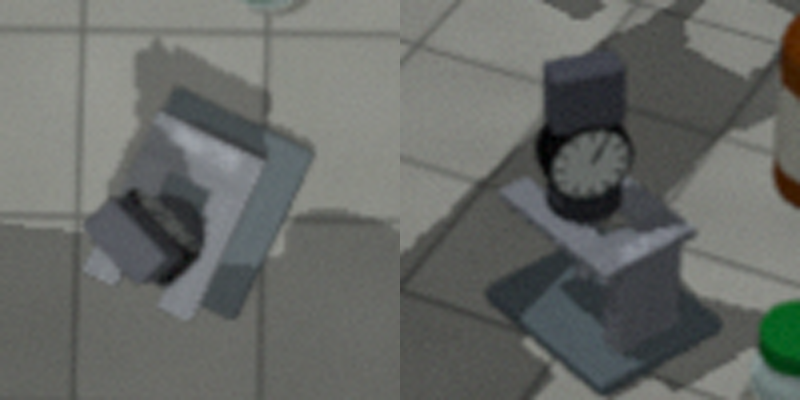

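The crops show the grip's long side at about 45° in world and the dial facing (+x,−y). The gauge is seated with its stem in the slot. The marks agree in both views to about 3 mm, and the grip top at 0.188 m matches 85+104 mm. I'll rotate the tool first so its y axis lies at −45°.

Careful with the scale: shifts go in shares of 0.5 m and turns go in shares of pi rad. That gives: 0.15 rad is 0.0477.

jog_arm(rows={"steps":[[0, 0, 0.0477, 0, 0, 0, 1], [0, 0, 0.0477, 0, 0, 0, 1], [0, 0, 0.0477, 0, 0, 0, 1], [0, 0, 0.0477, 0, 0, 0, 1], [0, 0, 0.0477, 0, 0, 0, 1], [0, 0, 0.0477, 0, 0, 0, 1], [0, 0, 0.0477, 0, 0, 0, 1], [0, 0, 0.0477, 0, 0, 0, 1], [0, 0, 0.0477, 0, 0, 0, 1], [0, 0, 0.0477, 0, 0, 0, 1], [0, 0, 0.0477, 0, 0, 0, 1], [0, 0, 0.0477, 0, 0, 0, 1]]}, grip_force=25)

```text
t: 1.35
tool_pos: [0.1596, 0.6555, 0.2551]
ee_rot: [0.853, 0.521, -0.0, 0.0]
force: [-0.1, 0.2, -0.0]
grip_width: 0.997
grasp_force: 0.0
```

jog_arm(rows={"steps":[[0, 0, 0.0477, 0, 0, 0, 1], [0, 0, 0.0477, 0, 0, 0, 1], [0, 0, 0, 0, 0, 0, 1]]})

```text
t: 1.65
tool_pos: [0.1596, 0.6556, 0.2552]
ee_rot: [0.921, 0.391, -0.0, 0.0]
force: [-0.4, -0.4, -0.4]
grip_width: 0.996
grasp_force: 0.0
```

Add to h.py:
```python
from scipy.spatial.transform import Rotation as Ro
def go(p):
    s=env.sense(); R=Ro.from_quat(s["ee_rot"]); M=R.as_matrix()
    print("tcp",s["tool_pos"].round(4),"yaw_y",np.degrees(np.arctan2(M[1,1],M[0,1])).round(2),"zaxis",M[:,2].round(4),"tool delta",R.inv().apply(np.array(p)-s["tool_pos"]).round(4),"F",s["force"].round(2),"q",s["joint_positions"].round(2),"t",s["t"])
```

```bash
python3 -c "
from h import *
go([.4925,.3133,.27])"
```

```text
tcp [0.1596 0.6556 0.2552] yaw_y -44.03 zaxis [-2.e-04 -9.e-04 -1.e+00] tool delta [-0.0147  0.4773 -0.0146] F [-0.4  -0.4  -0.38] q [1.3  0.26 1.6  0.   1.27 2.06] t 1.65
```

jog_arm(rows={"steps":[[0, 0, 0, -0.002, 0.08, -0.002, 1], [0, 0, 0, -0.002, 0.08, -0.002, 1], [0, 0, 0, -0.002, 0.08, -0.004, 1], [0, 0, 0, -0.002, 0.08, -0.002, 1], [0, 0, 0, -0.002, 0.08, -0.004, 1], [0, 0, 0, -0.002, 0.08, -0.002, 1], [0, 0, 0, -0.002, 0.08, -0.004, 1], [0, 0, 0, -0.002, 0.08, -0.002, 1], [0, 0, 0, -0.004, 0.08, -0.002, 1], [0, 0, 0, -0.004, 0.08, -0.002, 1], [0, 0, 0, -0.004, 0.08, -0.002, 1], [0, 0, 0, -0.002, 0.074, 0, 1]]})

```text
t: 2.85
tool_pos: [0.4933, 0.3122, 0.2698]
ee_rot: [0.92, 0.392, 0.0, 0.0]
force: [0.0, -0.4, 0.5]
grip_width: 1.001
grasp_force: 0.0
```

jog_arm(rows={"steps":[[0, 0, 0, 0, 0, 0, 1], [0, 0, 0, 0, 0, 0, 1]]})

```text
t: 3.05
tool_pos: [0.4925, 0.3131, 0.2694]
ee_rot: [0.92, 0.391, -0.0, -0.0]
force: [0.7, -0.6, 0.4]
grip_width: 1.004
grasp_force: 0.0
```

Run:
```python
from h import *
import pickle
go([.4925,.3133,.27])
c=env.camera("wrist");save(c,"w1.png");pickle.dump(c,open("w1.pkl","wb"))
P=cloud(c)
q=P[(P[...,2]>.178)&(P[...,2]<.2)&(abs(P[...,0]-.49)<.06)&(abs(P[...,1]-.31)<.06)]
r=cv2.minAreaRect(q[:,:2].astype(np.float32));print(len(q),np.median(q[:,2]),r)
```

```text
tcp [0.4925 0.3131 0.2694] yaw_y -43.98 zaxis [-8.e-04  2.e-04 -1.e+00] tool delta [ 0.0001 -0.0001 -0.0006] F [ 0.65 -0.55  0.45] q [0.52 0.08 1.79 0.   1.27 1.29] t 3.05
3535 0.18885532876114675 ((0.4917389154434204, 0.3162006139755249), (0.045926533639431, 0.02396266907453537), 44.860328674316406)
```

View pics/w1.png

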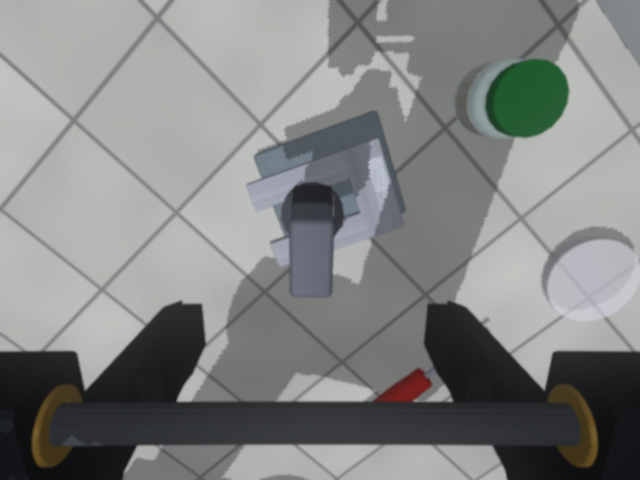

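The wrist view shows the grip at about (311,258), centred between the fingers within about 2 mm and aligned with them. Nothing lies under the fingers. I'll descend to TCP z = 0.173, which keeps the tips above the dial's top, and then close.

Scaled: 0.02 m is 0.04, -0.002 m is -0.004.

jog_arm(rows={"steps":[[0, 0, 0, 0.002, -0.004, 0.04, 1], [0, 0, 0, 0, 0, 0.04, 1], [0, 0, 0, 0, 0, 0.04, 1], [0, 0, 0, 0, 0, 0.04, 1], [0, 0, 0, 0, 0, 0.033, 1], [0, 0, 0, 0, 0, 0, 1], [0, 0, 0, 0, 0, 0, 1]]})

```text
t: 3.8
tool_pos: [0.4907, 0.3167, 0.1732]
ee_rot: [0.92, 0.392, -0.0, -0.0]
force: [0.2, -0.4, 0.3]
grip_width: 1.003
grasp_force: 0.0
```

jog_arm(rows={"steps":[[0, 0, 0, 0, 0, 0, 0.2], [0, 0, 0, 0, 0, 0, 0.2], [0, 0, 0, 0, 0, 0, 0.2], [0, 0, 0, 0, 0, 0, 0.2], [0, 0, 0, 0, 0, 0, 0.2], [0, 0, 0, 0, 0, 0, 0.2], [0, 0, 0, 0, 0, 0, 0.2], [0, 0, 0, 0, 0, 0, 0.2]]}, grip_force=25)

```text
t: 4.6
tool_pos: [0.4916, 0.3157, 0.1731]
ee_rot: [0.921, 0.391, -0.0, 0.0]
force: [-0.6, 0.6, 0.5]
grip_width: 0.299
grasp_force: 0.0
```

jog_arm(rows={"steps":[[0, 0, 0, 0, 0, 0, 0], [0, 0, 0, 0, 0, 0, 0], [0, 0, 0, 0, 0, 0, 0], [0, 0, 0, 0, 0, 0, 0], [0, 0, 0, 0, 0, 0, 0]]}, grip_force=30)

```text
t: 5.1
tool_pos: [0.4916, 0.3157, 0.1731]
ee_rot: [0.921, 0.391, -0.0, 0.0]
force: [0.2, -0.2, -0.2]
grip_width: 0.269
grasp_force: 29.9
```

```bash
python3 -c "
from h import *
go([.4916,.3157,.263])"
```

```text
tcp [0.4916 0.3157 0.1731] yaw_y -44.0 zaxis [-1.e-04 -1.e-04 -1.e+00] tool delta [-0.      0.     -0.0899] F [ 0.21 -0.21 -0.22] q [ 0.53  0.16  1.89 -0.    1.09  1.3 ] t 5.1
```

Held, at 23.7 mm width. Seated TCP reference is (.4916,.3157,.1731). Next, lift straight up.

Scaled: -0.02 m is -0.04, -0.015 m is -0.03.

jog_arm(rows={"steps":[[0, 0, 0, 0, 0, -0.01, 0], [0, 0, 0, 0, 0, -0.02, 0], [0, 0, 0, 0, 0, -0.03, 0], [0, 0, 0, 0, 0, -0.04, 0], [0, 0, 0, 0, 0, -0.04, 0], [0, 0, 0, 0, 0, -0.04, 0], [0, 0, 0, 0, 0, -0.02, 0], [0, 0, 0, 0, 0, 0, 0], [0, 0, 0, 0, 0, 0, 0]]})

```text
t: 6.0
tool_pos: [0.4914, 0.3157, 0.2732]
ee_rot: [0.921, 0.391, 0.0, -0.0]
force: [-0.3, -0.1, -2.8]
grip_width: 0.269
grasp_force: 29.9
```

Run:
```python
from h import *
go([.629,-.128,.27])
c=env.camera("scene");x,y=300,90
P=cloud(c)
q=P[(P[...,2]>.27)&(P[...,2]<.295)&(abs(P[...,0]-.49)<.06)&(abs(P[...,1]-.31)<.06)]
cv2.imwrite("pics/s2.png",cv2.resize(c["color"][90:240,240:440,::-1],(800,600)))
```

```text
tcp [0.4914 0.3157 0.2732] yaw_y -44.0 zaxis [ 0.  0. -1.] tool delta [-0.2236  0.4072  0.0032] F [-0.25 -0.05 -2.79] q [0.53 0.08 1.78 0.   1.28 1.3 ] t 6.0
```

View pics/s2.png

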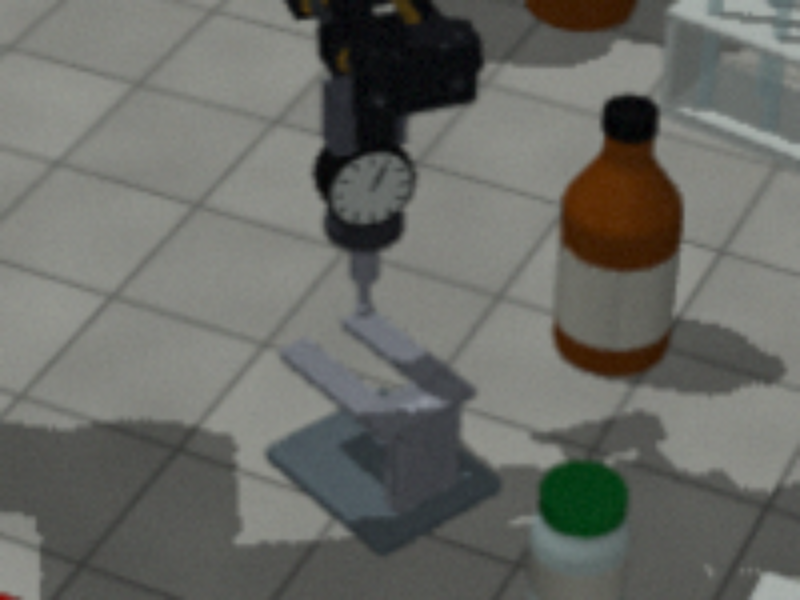

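The scene crop shows the gauge hanging upright in the gripper, its tip at crop (363,312), clear of the fork. Next, over to the low block.

Run:
```python
from h import *
c=env.camera("scene");print(onplane(c,[(330.75,167.2)],.126))
```

```text
[[0.49254444 0.31533043 0.126     ]]
```

jog_arm(rows={"steps":[[0, 0, 0, -0.02, 0.036, 0, 0], [0, 0, 0, -0.04, 0.073, 0, 0], [0, 0, 0, -0.04, 0.073, 0, 0], [0, 0, 0, -0.04, 0.073, 0, 0], [0, 0, 0, -0.04, 0.073, 0, 0], [0, 0, 0, -0.04, 0.073, 0, 0], [0, 0, 0, -0.04, 0.073, 0, 0], [0, 0, 0, -0.04, 0.073, 0, 0], [0, 0, 0, -0.04, 0.073, 0, 0], [0, 0, 0, -0.04, 0.073, 0, 0], [0, 0, 0, -0.04, 0.073, 0, 0], [0, 0, 0, -0.0272, 0.0484, 0, 0]]})

```text
t: 7.3
tool_pos: [0.629, -0.1307, 0.2714]
ee_rot: [0.921, 0.39, -0.001, -0.0]
force: [0.3, -0.3, -2.7]
grip_width: 0.271
grasp_force: 29.9
```

jog_arm(rows={"steps":[[0, 0, 0, 0, 0, 0, 0], [0, 0, 0, 0, 0, 0, 0], [0, 0, 0, 0, 0, 0, 0]]})

```text
t: 7.6
tool_pos: [0.6285, -0.1269, 0.2722]
ee_rot: [0.92, 0.391, -0.001, -0.001]
force: [0.3, 0.1, -2.0]
grip_width: 0.265
grasp_force: 29.9
```

Run:
```python
from h import *
go([.629,-.128,.185])
c=env.camera("scene");cv2.imwrite("pics/s3.png",cv2.resize(c["color"][240:390,220:420,::-1],(800,600)))
c=env.camera("top");P=cloud(c)
q=P[(abs(P[...,2]-.02)<.008)&(abs(P[...,0]-.629)<.05)&(abs(P[...,1]+.128)<.05)];print(len(q))
```

```text
tcp [ 0.6285 -0.1269  0.2722] yaw_y -43.97 zaxis [-0.0019  0.001  -1.    ] tool delta [-0.0004  0.0012  0.0872] F [ 0.29  0.11 -2.04] q [-0.24  0.19  1.66  0.    1.29  0.53] t 7.6
171
```

View pics/s3.png

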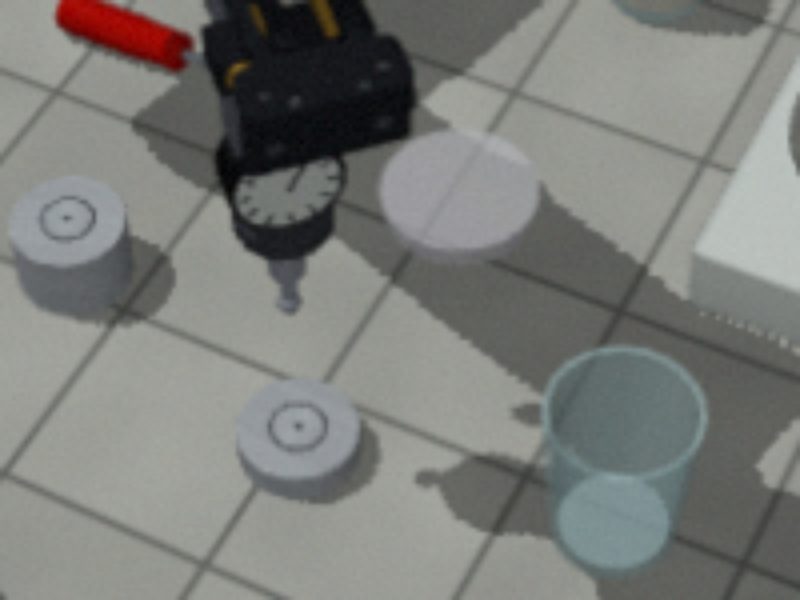

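Tip ball is at crop (288,303) and the low mark's dot at (299,426). I'll compare both in the same camera and descend.

Run:
```python
from h import *
c=env.camera("scene");print(onplane(c,[(292,315.75)],.125),onplane(c,[(294.75,346.5)],.02))
```

```text
[[ 0.62892395 -0.12737555  0.125     ]] [[ 0.6288193  -0.12471172  0.02      ]]
```

jog_arm(rows={"steps":[[0, 0, 0, 0, 0.002, 0.04, 0], [0, 0, 0, 0, 0, 0.04, 0], [0, 0, 0, 0, 0, 0.04, 0], [0, 0, 0, 0, 0, 0.036, 0], [0, 0, 0, 0, 0, 0.02, 0], [0, 0, 0, 0, 0, 0, 0], [0, 0, 0, 0, 0, 0, 0]]})

```text
t: 8.45
tool_pos: [0.6302, -0.1283, 0.1858]
ee_rot: [0.92, 0.391, 0.0, 0.0]
force: [0.0, -0.2, -2.2]
grip_width: 0.27
grasp_force: 29.9
```

```bash
python3 -c "
from h import *
go([.629,-.128,.168])"
```

```text
tcp [ 0.6302 -0.1283  0.1858] yaw_y -43.97 zaxis [ 7.e-04 -2.e-04 -1.e+00] tool delta [-0.0007 -0.0011  0.0178] F [ 0.01 -0.18 -2.24] q [-0.24  0.25  1.75  0.    1.14  0.53] t 8.45
```

Scaled: 0.004 m is 0.008, 0.003 m is 0.006.

jog_arm(rows={"steps":[[0, 0, 0, 0, -0.002, 0.008, 0], [0, 0, 0, 0, 0, 0.008, 0], [0, 0, 0, 0, 0, 0.008, 0], [0, 0, 0, 0, 0, 0.006, 0], [0, 0, 0, 0, 0, 0.006, 0], [0, 0, 0, 0, 0, 0, 0], [0, 0, 0, 0, 0, 0, 0], [0, 0, 0, 0, 0, 0, 0]]})

```text
t: 9.25
tool_pos: [0.6294, -0.1281, 0.1676]
ee_rot: [0.921, 0.391, 0.0, 0.0]
force: [0.5, 0.4, -0.8]
grip_width: 0.266
grasp_force: 29.9
```

The force rose about 1.5–2 N, as about 5 mm of travel should give. I'll hold a bit longer, then go up and across to the middle block.

Scaled: -0.02 m is -0.04, -0.015 m is -0.03.

jog_arm(rows={"steps":[[0, 0, 0, 0, 0, 0, 0], [0, 0, 0, 0, 0, 0, 0], [0, 0, 0, 0, 0, 0, 0], [0, 0, 0, 0, 0, 0, 0], [0, 0, 0, 0, 0, -0.01, 0], [0, 0, 0, 0, 0, -0.02, 0], [0, 0, 0, 0, 0, -0.04, 0], [0, 0, 0, 0, 0, -0.04, 0], [0, 0, 0, 0, 0, -0.04, 0], [0, 0, 0, 0, 0, -0.03, 0], [0, 0, 0, 0, 0, 0, 0], [0, 0, 0, 0, 0, 0, 0]]})

```text
t: 10.45
tool_pos: [0.629, -0.1279, 0.2572]
ee_rot: [0.921, 0.391, -0.0, -0.0]
force: [-0.5, -0.3, -2.7]
grip_width: 0.269
grasp_force: 29.9
```

```bash
python3 -c "
from h import *
go([.463,-.080,.257])
c=env.camera('scene');print(onplane(c,[(294.75,346.5)],.02),onplane(c,[(220+67/4,240+217/4)],.045))"
```

```text
tcp [ 0.629  -0.1279  0.2572] yaw_y -44.0 zaxis [-0.  0. -1.] tool delta [-0.0809 -0.1527  0.0002] F [-0.54 -0.26 -2.71] q [-0.24  0.2   1.68  0.    1.26  0.53] t 10.45
[[ 0.6288193  -0.12471172  0.02      ]] [[ 0.46104733 -0.07621682  0.045     ]]
```

Scaled: -0.03 m is -0.06, 0.02 m is 0.04.

jog_arm(rows={"steps":[[0, 0, 0, -0.016, -0.031, 0, 0], [0, 0, 0, -0.032, -0.06, 0, 0], [0, 0, 0, -0.032, -0.06, 0, 0], [0, 0, 0, -0.032, -0.06, 0, 0], [0, 0, 0, -0.032, -0.06, 0, 0], [0, 0, 0, -0.018, -0.038, 0, 0], [0, 0, 0, 0, 0, 0, 0], [0, 0, 0, 0, 0, 0.03, 0], [0, 0, 0, 0, 0, 0.04, 0], [0, 0, 0, 0, 0, 0.02, 0], [0, 0, 0, 0, 0, 0, 0], [0, 0, 0, 0, 0, 0, 0]]})

```text
t: 11.7
tool_pos: [0.4621, -0.079, 0.2116]
ee_rot: [0.921, 0.391, -0.0, -0.0]
force: [0.5, 1.5, -2.3]
grip_width: 0.262
grasp_force: 29.9
```

Run:
```python
from h import *
go([.4615,-.079,.193])
c=env.camera("scene");cv2.imwrite("pics/s4.png",cv2.resize(c["color"][220:340,150:310,::-1],(800,600)))
```

```text
tcp [ 0.4621 -0.079   0.2116] yaw_y -44.01 zaxis [-1.2e-03  3.0e-04 -1.0e+00] tool delta [-0.0004 -0.0004  0.0186] F [ 0.54  1.46 -2.25] q [-0.22 -0.1   2.08  0.    1.16  0.55] t 11.7
```

View pics/s4.png

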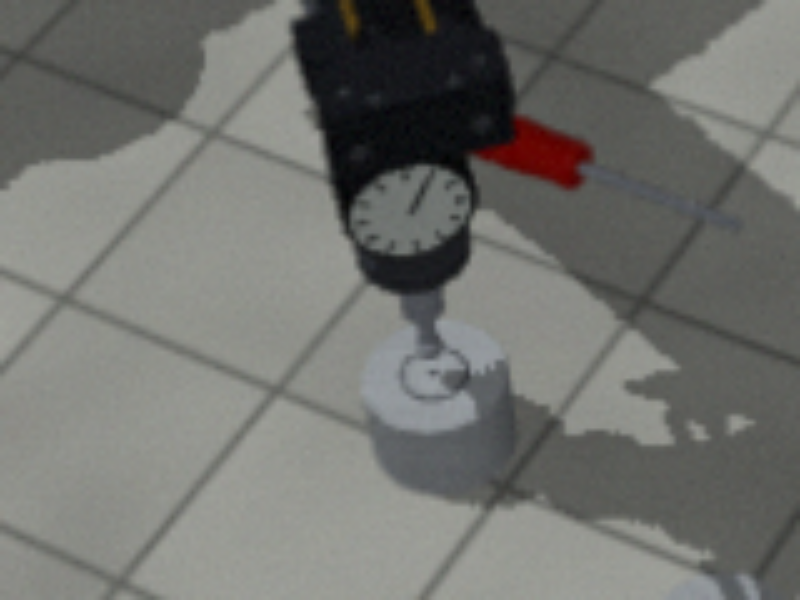

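The tip is at crop (428,347), straight above the dot at (434,374) and inside the ring. Press.

Scaled: 0.005 m is 0.01, 0.004 m is 0.008.

jog_arm(rows={"steps":[[0, 0, 0, 0, 0, 0.01, 0], [0, 0, 0, 0, 0, 0.008, 0], [0, 0, 0, 0, 0, 0.008, 0], [0, 0, 0, 0, 0, 0.006, 0], [0, 0, 0, 0, 0, 0.005, 0], [0, 0, 0, 0, 0, 0, 0], [0, 0, 0, 0, 0, 0, 0], [0, 0, 0, 0, 0, 0, 0], [0, 0, 0, 0, 0, 0, 0], [0, 0, 0, 0, 0, 0, 0]]})

```text
t: 12.75
tool_pos: [0.4619, -0.0789, 0.1939]
ee_rot: [0.921, 0.391, 0.0, 0.0]
force: [-0.1, -0.1, -0.5]
grip_width: 0.268
grasp_force: 29.9
```

jog_arm(rows={"steps":[[0, 0, 0, 0, 0, 0, 0], [0, 0, 0, 0, 0, 0, 0]]})

```text
t: 12.95
tool_pos: [0.4618, -0.0789, 0.1938]
ee_rot: [0.921, 0.391, 0.0, 0.0]
force: [-0.8, -0.5, -1.1]
grip_width: 0.269
grasp_force: 29.9
```

```bash
python3 -c "
from h import *
go([.493,-.310,.283])"
```

```text
tcp [ 0.4618 -0.0789  0.1938] yaw_y -44.0 zaxis [ 2.e-04 -1.e-04 -1.e+00] tool delta [-0.1446  0.183  -0.0892] F [-0.77 -0.53 -1.09] q [-0.22 -0.08  2.1  -0.    1.13  0.55] t 12.95
```

Pressed about 4.3 mm for over 0.5 s. Now the tall block.

Scaled: 0.032 m is 0.064, -0.03 m is -0.06.

jog_arm(rows={"steps":[[0, 0, 0, 0, 0, -0.01, 0], [0, 0, 0, 0, 0, -0.03, 0], [0, 0, 0, 0, 0, -0.06, 0], [0, 0, 0, 0, 0, -0.05, 0], [0, 0, 0, 0, 0, -0.0284, 0], [0, 0, 0, -0.0292, 0.036, 0, 0], [0, 0, 0, -0.05, 0.064, 0, 0], [0, 0, 0, -0.05, 0.064, 0, 0], [0, 0, 0, -0.05, 0.064, 0, 0], [0, 0, 0, -0.05, 0.064, 0, 0], [0, 0, 0, -0.04, 0.05, 0, 0], [0, 0, 0, -0.02, 0.024, 0, 0]]})

```text
t: 14.15
tool_pos: [0.4926, -0.3125, 0.2819]
ee_rot: [0.921, 0.39, -0.001, -0.0]
force: [-1.3, 0.8, -2.6]
grip_width: 0.272
grasp_force: 29.9
```

jog_arm(rows={"steps":[[0, 0, 0, 0, 0, 0, 0], [0, 0, 0, 0, 0, 0, 0], [0, 0, 0, 0, 0, 0.04, 0], [0, 0, 0, 0, 0, 0.04, 0], [0, 0, 0, 0, 0, 0.016, 0], [0, 0, 0, 0, 0, 0, 0], [0, 0, 0, 0, 0, 0, 0]]})

```text
t: 14.85
tool_pos: [0.4933, -0.3094, 0.2356]
ee_rot: [0.92, 0.391, 0.0, 0.0]
force: [0.8, -0.1, -1.9]
grip_width: 0.27
grasp_force: 29.9
```

Run:
```python
from h import *
go([.493,-.310,.2185])
c=env.camera("scene");cv2.imwrite("pics/s5.png",cv2.resize(c["color"][300:420,105:265,::-1],(800,600)))
```

```text
tcp [ 0.4933 -0.3094  0.2356] yaw_y -43.95 zaxis [ 6.e-04 -2.e-04 -1.e+00] tool delta [-0.0007  0.0002  0.0171] F [ 0.82 -0.09 -1.9 ] q [-0.6   0.1   1.83  0.    1.21  0.16] t 14.85
```

View pics/s5.png

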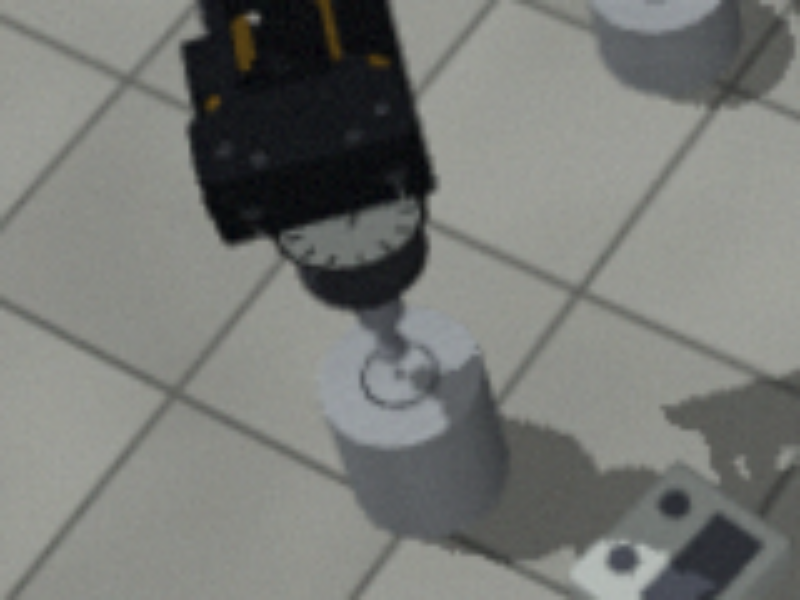

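The tip at crop (392,352) is above the dot at (400,375). Press, hold, and rise.

Scaled: 0.005 m is 0.01, 0.004 m is 0.008.

jog_arm(rows={"steps":[[0, 0, 0, 0, 0, 0.01, 0], [0, 0, 0, 0, 0, 0.008, 0], [0, 0, 0, 0, 0, 0.008, 0], [0, 0, 0, 0, 0, 0.006, 0], [0, 0, 0, 0, 0, 0.002, 0], [0, 0, 0, 0, 0, 0, 0], [0, 0, 0, 0, 0, 0, 0], [0, 0, 0, 0, 0, 0, 0], [0, 0, 0, 0, 0, 0, 0], [0, 0, 0, 0, 0, 0, 0], [0, 0, 0, 0, 0, 0, 0], [0, 0, 0, 0, 0, 0, 0]]})

```text
t: 16.1
tool_pos: [0.493, -0.3101, 0.218]
ee_rot: [0.921, 0.391, 0.0, 0.0]
force: [-0.2, 0.1, -0.7]
grip_width: 0.27
grasp_force: 29.9
```

```bash
python3 -c "
from h import *
go([.4916,.3157,.283])"
```

```text
tcp [ 0.493  -0.3101  0.218 ] yaw_y -44.0 zaxis [ 2.e-04 -2.e-04 -1.e+00] tool delta [ 0.4491 -0.4357 -0.0651] F [-0.24  0.06 -0.71] q [-0.6   0.12  1.85 -0.    1.18  0.16] t 16.1
```

Scaled: 0.026 m is 0.052, -0.0252 m is -0.0504.

jog_arm(rows={"steps":[[0, 0, 0, 0, 0, -0.01, 0], [0, 0, 0, 0, 0, -0.03, 0], [0, 0, 0, 0, 0, -0.05, 0], [0, 0, 0, 0, 0, -0.04, 0], [0, 0, 0, 0.028, -0.0272, 0, 0], [0, 0, 0, 0.052, -0.0504, 0, 0], [0, 0, 0, 0.052, -0.0504, 0, 0], [0, 0, 0, 0.052, -0.0504, 0, 0], [0, 0, 0, 0.052, -0.0504, 0, 0], [0, 0, 0, 0.052, -0.0504, 0, 0], [0, 0, 0, 0.052, -0.0504, 0, 0], [0, 0, 0, 0.052, -0.0504, 0, 0]]})

```text
t: 17.3
tool_pos: [0.491, -0.0346, 0.2823]
ee_rot: [0.92, 0.391, -0.001, -0.001]
force: [1.0, 0.3, -2.3]
grip_width: 0.266
grasp_force: 29.9
```

jog_arm(rows={"steps":[[0, 0, 0, 0.052, -0.0504, 0, 0], [0, 0, 0, 0.052, -0.0504, 0, 0], [0, 0, 0, 0.052, -0.0504, 0, 0], [0, 0, 0, 0.052, -0.0504, 0, 0], [0, 0, 0, 0.052, -0.0504, 0, 0], [0, 0, 0, 0.052, -0.0504, 0, 0], [0, 0, 0, 0.052, -0.0504, 0, 0], [0, 0, 0, 0.052, -0.0504, 0, 0], [0, 0, 0, 0.052, -0.0504, 0, 0], [0, 0, 0, 0.032, -0.0312, 0, 0], [0, 0, 0, 0, 0, 0, 0], [0, 0, 0, 0, 0, 0, 0]]})

```text
t: 18.5
tool_pos: [0.4904, 0.3114, 0.2821]
ee_rot: [0.92, 0.392, -0.001, 0.0]
force: [-0.1, -1.0, -1.7]
grip_width: 0.269
grasp_force: 29.9
```

```bash
python3 -c "
from h import *
go([.4916,.3157,.283])"
```

```text
tcp [0.4904 0.3114 0.2821] yaw_y -43.9 zaxis [-0.0019 -0.0015 -1.    ] tool delta [ 0.004  -0.0021 -0.0009] F [-0.15 -0.97 -1.73] q [ 0.52  0.07  1.78 -0.    1.29  1.29] t 18.5
```

Scaled: 0.001 m is 0.002.

jog_arm(rows={"steps":[[0, 0, 0, 0.002, 0, 0, 0], [0, 0, 0, 0, 0, 0, 0], [0, 0, 0, 0, 0, 0, 0]]})

```text
t: 18.8
tool_pos: [0.4925, 0.311, 0.283]
ee_rot: [0.921, 0.39, -0.0, 0.0]
force: [0.5, -0.3, -2.8]
grip_width: 0.266
grasp_force: 29.9
```

Run:
```python
from h import *
go([.4916,.3157,.175])
c=env.camera("scene");cv2.imwrite("pics/s6.png",cv2.resize(c["color"][90:240,240:440,::-1],(800,600)))
```

```text
tcp [0.4925 0.311  0.283 ] yaw_y -44.08 zaxis [ 0.e+00 -1.e-04 -1.e+00] tool delta [ 0.0027 -0.0039  0.108 ] F [ 0.47 -0.34 -2.77] q [ 0.52  0.07  1.77 -0.    1.29  1.29] t 18.8
```

View pics/s6.png

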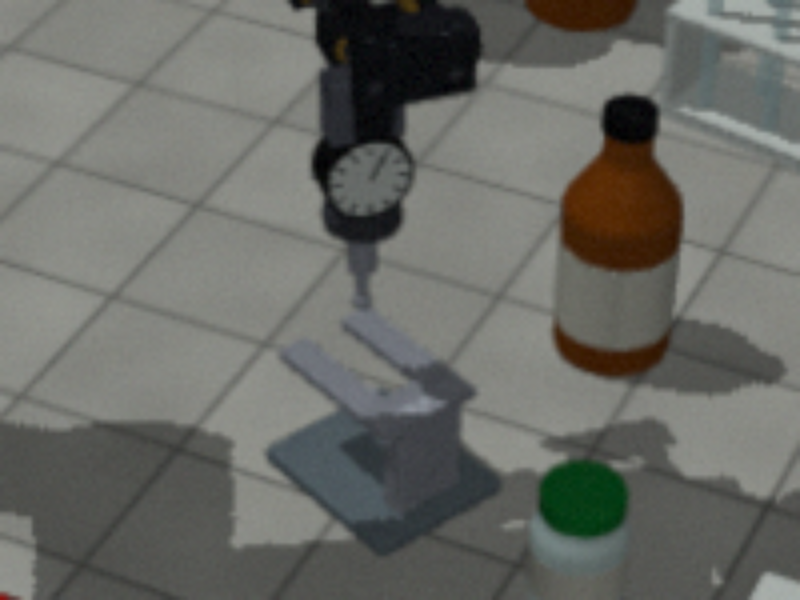

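The gauge still hangs upright, the fork hasn't moved, and the tip is at crop (361,302). I'll correct by 4 mm and lower part way.

Scaled: 0.01 m is 0.02, -0.004 m is -0.008.

jog_arm(rows={"steps":[[0, 0, 0, 0.006, -0.008, 0, 0], [0, 0, 0, 0, 0, 0, 0], [0, 0, 0, 0, 0, 0.02, 0], [0, 0, 0, 0, 0, 0.02, 0], [0, 0, 0, 0, 0, 0.02, 0], [0, 0, 0, 0, 0, 0, 0], [0, 0, 0, 0, 0, 0, 0], [0, 0, 0, 0, 0, 0, 0]]})

```text
t: 19.65
tool_pos: [0.4919, 0.317, 0.2531]
ee_rot: [0.921, 0.391, 0.0, -0.0]
force: [0.0, -0.4, -1.5]
grip_width: 0.273
grasp_force: 29.9
```

```bash
python3 -c "
from h import *
go([.4916,.3157,.175])"
```

```text
tcp [0.4919 0.317  0.2531] yaw_y -44.0 zaxis [ 4.e-04  2.e-04 -1.e+00] tool delta [-0.0011  0.0007  0.0781] F [ 0.03 -0.42 -1.54] q [ 0.53  0.1   1.8  -0.    1.24  1.3 ] t 19.65
```

Scaled: 0.015 m is 0.03, 0.01 m is 0.02.

jog_arm(rows={"steps":[[0, 0, 0, -0.002, 0, 0.02, 0], [0, 0, 0, 0, 0, 0.03, 0], [0, 0, 0, 0, 0, 0.03, 0], [0, 0, 0, 0, 0, 0.03, 0], [0, 0, 0, 0, 0, 0.02, 0], [0, 0, 0, 0, 0, 0.012, 0], [0, 0, 0, 0, 0, 0, 0], [0, 0, 0, 0, 0, 0, 0], [0, 0, 0, 0, 0, 0, 0]]})

```text
t: 20.55
tool_pos: [0.4916, 0.3165, 0.1828]
ee_rot: [0.921, 0.391, 0.001, -0.0]
force: [-0.3, 0.3, -2.9]
grip_width: 0.275
grasp_force: 29.9
```

```bash
python3 -c "
from h import *
go([.4916,.3157,.173])"
```

```text
tcp [0.4916 0.3165 0.1828] yaw_y -44.0 zaxis [ 1.5e-03  8.0e-04 -1.0e+00] tool delta [-0.0006  0.0006  0.0098] F [-0.31  0.29 -2.86] q [ 0.53  0.15  1.88 -0.    1.11  1.3 ] t 20.55
```

Scaled: 0.003 m is 0.006, 0.002 m is 0.004.

jog_arm(rows={"steps":[[0, 0, 0, 0, 0, 0.006, 0], [0, 0, 0, 0, 0, 0.004, 0], [0, 0, 0, 0, 0, 0.004, 0], [0, 0, 0, 0, 0, 0.003, 0], [0, 0, 0, 0, 0, 0.002, 0], [0, 0, 0, 0, 0, 0, 0], [0, 0, 0, 0, 0, 0, 0], [0, 0, 0, 0, 0, 0, 0], [0, 0, 0, 0, 0, 0, 0]]})

```text
t: 21.45
tool_pos: [0.4911, 0.3162, 0.1731]
ee_rot: [0.921, 0.391, 0.0, -0.0]
force: [-2.0, -1.5, 5.5]
grip_width: 0.269
grasp_force: 29.9
```

Contact is on, with seated height equal to the reference. I'll ease up slightly and open.

Scaled: -0.0004 m is -0.0008.

jog_arm(rows={"steps":[[0, 0, 0, 0, 0, -0.0008, 0], [0, 0, 0, 0, 0, 0, 0], [0, 0, 0, 0, 0, 0, 0.4], [0, 0, 0, 0, 0, 0, 0.6], [0, 0, 0, 0, 0, 0, 0.8], [0, 0, 0, 0, 0, 0, 1], [0, 0, 0, 0, 0, 0, 1], [0, 0, 0, 0, 0, 0, 1], [0, 0, 0, 0, 0, 0, 1], [0, 0, 0, 0, 0, 0, 1]]})

```text
t: 22.45
tool_pos: [0.491, 0.3161, 0.1728]
ee_rot: [0.921, 0.391, 0.0, 0.0]
force: [0.8, -0.0, 0.1]
grip_width: 0.974
grasp_force: 0.0
```

jog_arm(rows={"steps":[[0, 0, 0, 0, 0, 0, 1], [0, 0, 0, 0, 0, -0.02, 1], [0, 0, 0, 0, 0, -0.04, 1], [0, 0, 0, 0, 0, -0.06, 1], [0, 0, 0, 0, 0, -0.06, 1], [0, 0, 0, 0, 0, -0.04, 1], [0, 0, 0, 0, 0, 0, 1], [0, 0, 0, 0, 0, 0, 1], [0, 0, 0, 0, 0, 0, 1]]})

```text
t: 23.35
tool_pos: [0.4902, 0.3157, 0.2812]
ee_rot: [0.921, 0.391, -0.001, 0.0]
force: [-1.2, -1.0, -0.4]
grip_width: 1.001
grasp_force: 0.0
```

Run:
```python
from h import *
go([.4916,.3157,.175])
c=env.camera("wrist");P=cloud(c)
q=P[(P[...,2]>.178)&(P[...,2]<.2)&(abs(P[...,0]-.49)<.06)&(abs(P[...,1]-.31)<.06)]
r=cv2.minAreaRect(q[:,:2].astype(np.float32));print(len(q),np.median(q[:,2]),r)
c=env.camera("scene");cv2.imwrite("pics/s7.png",cv2.resize(c["color"][90:240,240:440,::-1],(800,600)))
```

```text
tcp [0.4902 0.3157 0.2812] yaw_y -44.0 zaxis [-0.0022 -0.0013 -1.    ] tool delta [0.0013 0.0011 0.1062] F [-1.21 -1.01 -0.41] q [ 0.53  0.08  1.77 -0.    1.29  1.3 ] t 23.35
3268 0.18884769167404764 ((0.49091628193855286, 0.31671687960624695), (0.04590008035302162, 0.023952556774020195), 45.40681457519531)
```

View pics/s7.png

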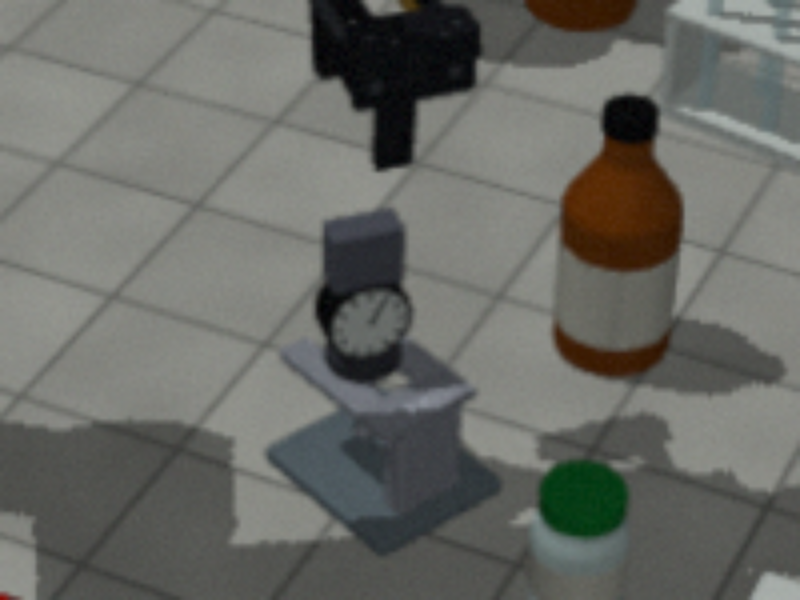

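The gauge hangs upright in the fork, collar on both prongs. Its grip top is at 0.1888 m as before and within 1 mm of where it started, and the gripper is clear.

```bash
python3 -c "
from bench import env
print(env.close_job())"
```

```text
the job is handed in; nothing more can be done
None
```

The gauge was touched onto the low, middle and tall marks in order, pressed in about 4–5 mm each time by the arm's readings. It was then set back upright in its fork and released. The job is handed in, but no verdict came back.

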